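# Inner lid onto the inlay tin, outer lid held off

### The arm

A 6-joint arm with a two-finger parallel gripper is mounted at the origin on the work surface. World frame = base frame: x ahead of the robot, y to its left, z up, the work surface at z = 0. Lengths are in m, angles in rad, forces in N, time in s.
With the tool pointing down it reaches from about 0.3 to 0.775 m from the base axis. Payload 14.6 kg.
Tool frame: the origin (TCP) lies midway between the tips of the shut fingers; the grasp point (between the pads) lies 19 mm behind it; z points along the fingers, y is the direction in which the jaws open and shut (so a half turn about z gives the same grasp; the last joint's range is limited). The gripper opens to 94 mm and grips with 3 to 60 N. Pads are 16 mm wide; open, the fingers measure 119 mm over their backs; the gripper's body (75 mm by 177 mm) begins 78 mm behind the grasp point.
Start: joints at [-1.193, 0.3, 1.521, -0, 1.321, -0.067], TCP at [0.237, -0.496, 0.205] pointing down, gripper open.
Joint ranges: [-3.03, 3.03], [-0.79, 2.21], [0.23, 2.52], [-1.04, 4.18], [0, 3.07], [-2.55, 2.55]. Speed limits (rad/s): [2.22, 2.22, 2.57, 3.14, 3.14, 3.14].

### API

Orientations are given as [roll, pitch, yaw] about the fixed x, y, z axes, in that order (R = Rz(yaw) Ry(pitch) Rx(roll)).
In Python, from station import readout, imaging, job gives the robot as it stands.
- The arm moves only by the tool arm_command, never from a script. Its argument "increments" is a list of rows, each an object with "gripper": the opening, from 0 (shut) to 1 (fully open); "slide": the shift along the world's x, y, z in m, a list of three; "yaw": the turn about the world's z in rad. A call has 1 to 8 rows; each row is the pose to reach, as a shift and turn from the pose commanded when the call began; what a row does not reach only later rows make up. A row lasts 1/8 s, in which the tool goes at most 62.5 mm and 10.7 degrees, less where a joint would pass 70% of its speed; a pose out of reach is approached as far as the arm can. A call with a gripper value outside its range is refused whole. The fingers move at their own pace and stop on an object; "grip_force" is the grip in N (left out, the last holds). Time passes only in rows, so rows that repeat a pose let the fingers close. It gives the time, the measured TCP pose, the force and the opening at its end, in the units of the state.
- readout.get_obs(): the state, without advancing time (a new reading comes with each control period).
- imaging.camera(name): name is "scene" or "side" or "wrist"; returns a dict with "color" (384x512x3 uint8, red, green, blue), "mtx" (3x3 intrinsics, pixels), "D" ([k1, k2, p1, p2, k3] as OpenCV has them; the pictures are not rectified), "rvec" (rotation vector, rad) and "tvec" (3), from world to camera coordinates, as OpenCV has them. Camera axes: x right, y down, z forward; pixel columns grow to the right and rows downward; lengths in m; the calibration is good to about 2 mm. A picture is of the moment at which its call begins. There is no depth.
- job.hand_in(): hands the job in, once; it reports no verdict.
The state is a dict: "time_s": time; "qpos": joint angles; "joint_vel": joint speeds; "tau": joint torques, N m; "ee_pos": TCP position; "eef_rot": TCP orientation; "force": force on the tool from outside, world axes, zero at the start; "moment": the same for the moment, N m; "grip_width": finger opening in m.
Only numpy, scipy, OpenCV 4.12 (cv2) and the standard library are available. Lean on these libraries where they do the work, as an engineer would, in place of code of your own. Each camera call takes 0.05 s, during which the arm holds its last target. There are 200 camera calls.

### The job

Close the open tin of inlay chips with its inner lid: take the lid set (red outer lid nested over the brass inner lid) by the brass stem, pull it up off the snap dock against its spring catches, and lower it gently onto the tin until the inner lid sits fully home in the mouth. Then let go of the stem, take the red outer lid alone by its collar and lift it straight off, leaving the inner lid seated and undisturbed. Finish still holding the red lid, level and still in the air, its whole underside at least 2 cm higher than the top of the brass stem and touching nothing else; do not push the tin about and leave everything else on the bench alone.

Things in the scene. Friction and masses are not known exactly. Their poses are not given: they have to be found in the camera images.
- stem (a point): brass inner lid, loose, ~140 g, starts on the dock. Point on the axis of its 16 mm round stem, z up; stem top 13 mm above, red collar top 13 mm below. Flange 75 mm diameter, underside 41 mm below. Plug under it 26 mm deep, foot 67 mm below the point: chamfered 62 mm bead, 52 mm neck. Lifting the stem carries both lids
- collar (a point): red outer lid, loose, ~90 g, lies on the flange, slides freely up off the stem. Point: centre of its collar (40 mm diameter, 22 mm tall, 24 mm through hole), z up. Plate 88 mm diameter: top face 11 mm, underside 14 mm below the point; skirt edge 21 mm below. Nested: point is 24 mm below 'stem'. Must rise 58 mm to be wholly above the stem's top
- tin_mouth (a point): open aluminium tin, loose, ~500 g, dark chips inside: 72 mm diameter, 58 mm tall, mouth 67 mm across. Point: centre of the mouth at rim height, z up. The inner lid is home with its flange on the rim: 'stem' then lies on the tin's axis 41 mm above this point; the plug has about 2.5 mm play all round
- dock: snap dock fixed to the bench: grey disc 124 mm diameter, 8 mm thick, with four dark catch housings (28 mm tall) whose sprung noses reach over the bead of the brass plug standing on it. Pulling the set free takes about 10 to 20 N straight up, most near the first 6 mm; free after 20 mm. Origin: centre of the underside
- closed_tin: closed tin of the same shape with a BLUE outer lid (88 mm diameter, collar 40 mm, brass stem, 112 mm tall over all); a bystander. Origin: centre of its underside
- glue1: white glue bottle with a red screw cap and long red nozzle, 52 mm diameter, 150 mm tall over all; a bystander. Origin: centre of its underside
- glue2: white glue bottle with a red screw cap and long red nozzle, 52 mm diameter, 150 mm tall over all; a bystander. Origin: centre of its underside
- glue3: white glue bottle with a red screw cap and long red nozzle, 52 mm diameter, 150 mm tall over all; a bystander. Origin: centre of its underside
- tape: roll of paper tape lying flat, 90 mm outer and 72 mm inner diameter, 24 mm tall; a bystander. Origin: centre of its underside
- bone: white bone blank, 55 x 22 x 12 mm, long along its x; a bystander. Origin: centre of its underside
- brush: flat brush lying on the bench, long along its x, about 200 mm; a bystander. Origin under its middle
Mind the look-alikes: they are no part of the job. What is shaped like the dock but orange is not meant. What is shaped like the part that bears tin_mouth but pink is not meant.

How it is judged:
By the outcome, as a careful person would: the job done as asked, in the order asked, and still so for the second after the job is handed in, while the arm keeps its last pose, push and grip.
It also fails if it takes over 53 s, if anything falls off the work surface, if the arm or the gripper's body presses on something with over 40 N, if the wrist force passes 120 N, or if a joint passes its speed limit or range.

## Working session

There is one attempt and no reset: what is moved stays moved. The work goes in short steps, Python scripts to look and compute and a tool call to move; the robot and the scene stay as the last step left them, time stands still between calls to the robot, and variables do not carry over. Pictures are saved under pics/ and viewed, about 8 in all and at most 12, crops included, and the job is handed in when it is done.

Besides the shell and the picture viewer there is one more tool, called after "Emit:" as name([rows], argument=value, ...), one row to a line, values as JSON. arm_command: Moves the arm, as the interface text tells. Its arguments: {"type":"object","properties":{"increments":{"type":"array","items":{"type":"object","properties":{"gripper":{"type":"number"},"slide":{"type":"array","items":{"type":"number"}},"yaw":{"type":"number"}}}},"grip_force":{"type":"number"}},"required":["increments"]}

```bash
mkdir -p pics
python3 - <<'E'
from station import readout, imaging
import cv2,pickle
o=readout.get_obs();print({k:o[k] for k in('time_s','ee_pos','eef_rot','force','grip_width')})
d={n:imaging.camera(n) for n in('scene','side')}
pickle.dump(d,open('d0.pkl','wb'))
for n in d: cv2.imwrite(f'pics/{n}0.png',cv2.resize(d[n]['color'][...,::-1],(800,600)))
E
```

```text
{'time_s': 0.0, 'ee_pos': array([ 0.23654376, -0.49623041,  0.20484212]), 'eef_rot': array([-3.14034956e+00, -8.35653603e-05,  4.44757155e-01]), 'force': array([0.14301442, 0.02792481, 0.2217643 ]), 'grip_width': 0.09364348304113862}
```

View pics/scene0.png

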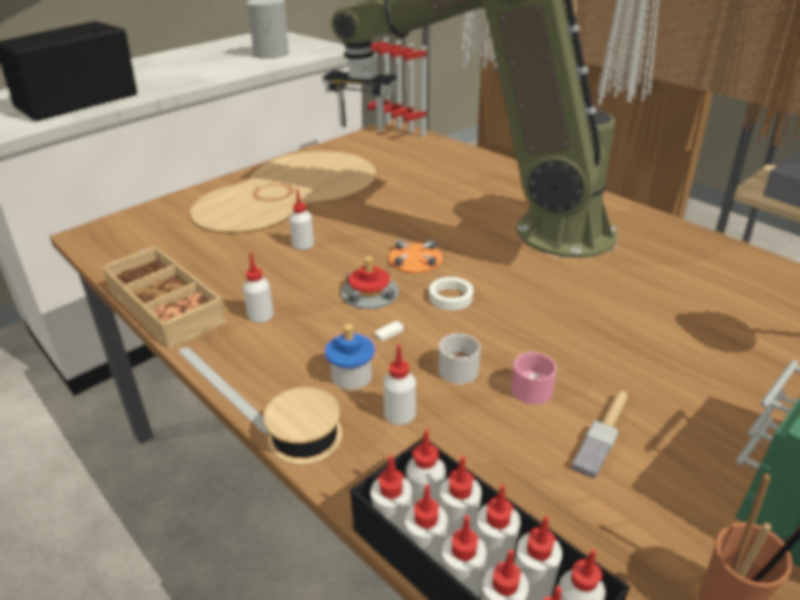

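View pics/side0.png

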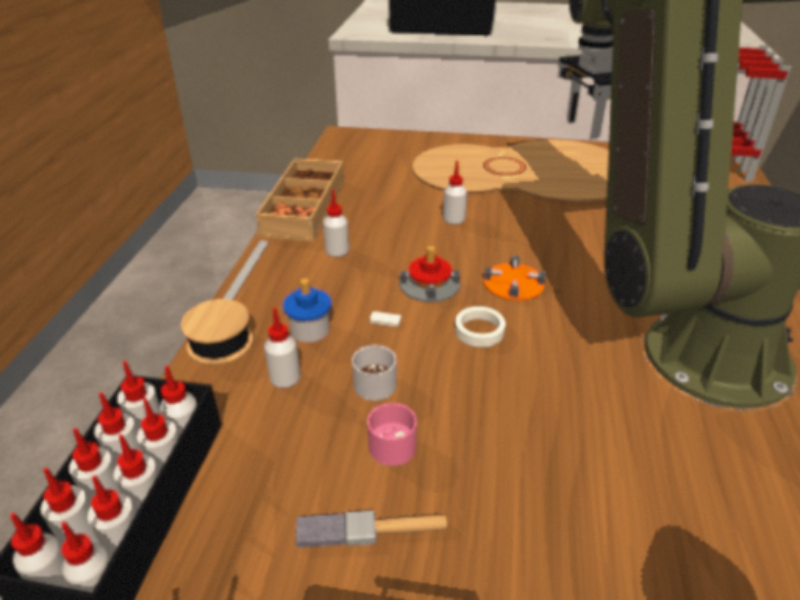

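The scene picture shows the lid set on the grey dock with its stem top at about (369,260), and the open grey tin with its rim centre near (459,346). In the side picture they are at (431,250) and (375,357). The pink tin and orange dock are the decoys.

```bash
cat > h.py <<'E'
import cv2,numpy as np
def ray(c,uv):
    R=cv2.Rodrigues(np.array(c['rvec'],float))[0];t=np.array(c['tvec'],float).ravel()
    p=cv2.undistortPoints(np.array([[uv]],float),np.array(c['mtx'],float),np.array(c['D'],float))[0,0]
    return -R.T@t,R.T@np.array([p[0],p[1],1])
def atz(c,uv,z):
    o,d=ray(c,uv);return (o+d*(z-o[2])/d[2])[:2]
def proj(c,P):
    return cv2.projectPoints(np.atleast_2d(np.array(P,float)),np.array(c['rvec'],float),np.array(c['tvec'],float),np.array(c['mtx'],float),np.array(c['D'],float))[0][:,0]
def circ(x,y,z,r,n=40):
    a=np.linspace(0,2*np.pi,n);return np.c_[x+r*np.cos(a),y+r*np.sin(a),0*a+z]
E
python3 - <<'E'
import pickle;from h import *
d=pickle.load(open('d0.pkl','rb'))
P={'stemtop':((369,260),(431,250),.088),'tin':((459,346),(375,357),.058),'bluetop':((348,330),(305,283),.112),'bone':((389,331),(386,319),.012),'glueR base':((400,412),(285,375),.01),'tape':((451,293),(480,326),.024),'glueN base':((302,240),(456,215),.01),'glueW base':((259,310),(337,247),.01),'pink':((534,367),(392,420),.058),'orange':((415,257),(514,281),.008)}
for k,(a,b,z) in P.items():
    print(k,*[np.round(atz(d[n],np.array(u)*.64,z),4) for n,u in(('scene',a),('side',b))])
for n in d: print(n,np.round(ray(d[n],(256,192))[0],2))
E
```

```text
stemtop [ 0.535  -0.1307] [ 0.5268 -0.1281]
tin [0.5855 0.1656] [0.5819 0.1608]
bluetop [0.7394 0.0483] [0.7268 0.0497]
bone [0.6035 0.0014] [0.593  0.0034]
glueR base [0.7409 0.1761] [0.735  0.1774]
tape [0.4331 0.0081] [0.4188 0.0116]
glueN base [ 0.5041 -0.4176] [ 0.5009 -0.4121]
glueW base [ 0.745 -0.241] [ 0.7448 -0.2314]
pink [0.5373 0.2939] [0.531  0.2918]
orange [ 0.3639 -0.1679] [ 0.3603 -0.1635]
scene [1.27 0.75 0.77]
side [0.41 0.93 0.76]
```

Emit:
arm_command([
  {"slide": [0.03,0.04,0.05],"yaw": -0.1,"gripper": 1},
  {"slide": [0.07,0.08,0.075],"yaw": -0.2},
  {"slide": [0.11,0.13,0.075],"yaw": -0.3},
  {"slide": [0.15,0.18,0.075],"yaw": -0.4},
  {"slide": [0.19,0.23,0.075],"yaw": -0.445},
  {"slide": [0.23,0.28,0.075],"yaw": -0.445},
  {"slide": [0.26,0.32,0.075],"yaw": -0.445},
  {"slide": [0.293,0.366,0.075],"yaw": -0.445},
])

```text
invalid input
```

Emit:
arm_command([
  {"slide": [0,0,0]},
  {"slide": [0,0,0]},
])

```text
invalid input
```

Run:
```python
from station import readout, imaging
import cv2,pickle;from h import *
o=readout.get_obs();print({k:o[k] for k in('time_s','ee_pos','eef_rot','force','grip_width')})
c=imaging.camera('wrist');pickle.dump(c,open('w1.pkl','wb'))
print(ray(c,(256,192)),proj(c,[[.531,-.129,.088]])/.64)
cv2.imwrite('pics/w1.png',cv2.resize(c['color'][...,::-1],(800,600)))
```

```text
{'time_s': 0.1, 'ee_pos': array([ 0.23653345, -0.49627109,  0.20493651]), 'eef_rot': array([-3.14055854e+00, -7.24040087e-05,  4.44795473e-01]), 'force': array([-0.34161009,  0.94316296,  0.13161322]), 'grip_width': 0.09404724328783477}
(array([ 0.303204  , -0.46493817,  0.38352065]), array([-0.22463134, -0.10941705, -0.96829079])) [[  13.88729911 -473.80963854]]
```

View pics/w1.png

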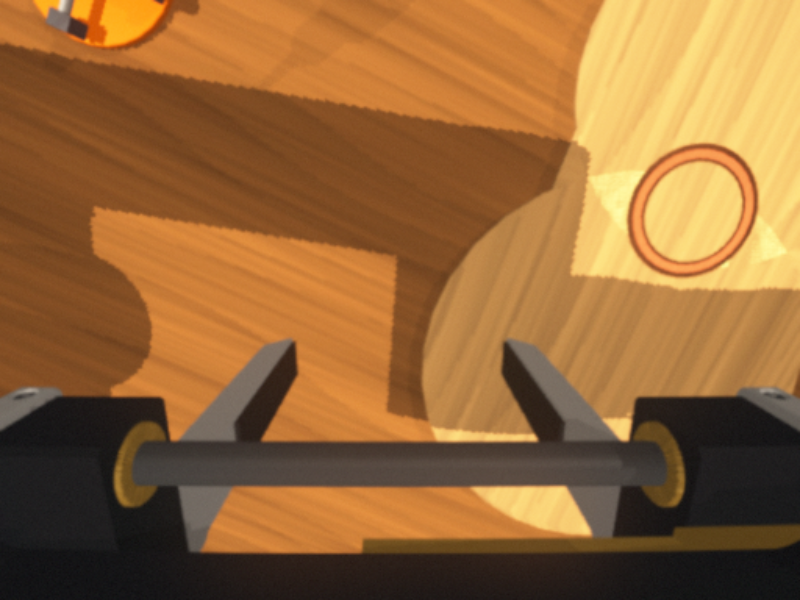

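The moves were refused, probably because every row needs all three fields. The wrist picture shows only the orange decoy dock and the boards; the set is not in it.

Emit:
arm_command([
  {"slide": [0.03,0.04,0.05],"yaw": -0.1,"gripper": 1},
  {"slide": [0.06,0.08,0.075],"yaw": -0.2,"gripper": 1},
  {"slide": [0.09,0.13,0.075],"yaw": -0.3,"gripper": 1},
  {"slide": [0.12,0.18,0.075],"yaw": -0.4,"gripper": 1},
  {"slide": [0.15,0.23,0.075],"yaw": -0.445,"gripper": 1},
  {"slide": [0.18,0.28,0.075],"yaw": -0.445,"gripper": 1},
  {"slide": [0.2,0.32,0.075],"yaw": -0.445,"gripper": 1},
  {"slide": [0.22,0.366,0.075],"yaw": -0.445,"gripper": 1},
], grip_force=20)

```text
time_s: 1.15
ee_pos: [0.4571, -0.129, 0.2803]
eef_rot: [-3.142, 0.0, -0.0]
force: [0.5, 0.7, 0.1]
grip_width: 0.0939
```

Emit:
arm_command([
  {"slide": [0,0,0],"yaw": 0,"gripper": 1},
  {"slide": [0,0,0],"yaw": 0,"gripper": 1},
])

```text
time_s: 1.4
ee_pos: [0.4565, -0.1308, 0.2803]
eef_rot: [3.141, 0.0, 0.0]
force: [-0.5, 0.2, 0.2]
grip_width: 0.0936
```

Run:
```python
from station import readout, imaging
import cv2,pickle;from h import *
o=readout.get_obs();print({k:o[k] for k in('time_s','ee_pos','eef_rot','force','grip_width')})
c=imaging.camera('wrist');pickle.dump(c,open('w1.pkl','wb'))
print(proj(c,[[.531,-.129,.088]])/.64)
cv2.imwrite('pics/w2.png',cv2.resize(c['color'][...,::-1],(800,600)))
```

```text
{'time_s': 1.4, 'ee_pos': array([ 0.45646976, -0.13076795,  0.28031123]), 'eef_rot': array([3.14149431e+00, 3.53232529e-04, 1.53969364e-04]), 'force': array([-0.5304665 ,  0.2085241 ,  0.19010083]), 'grip_width': 0.09358259053660598}
[[396.48845728 190.5705861 ]]
```

View pics/w2.png

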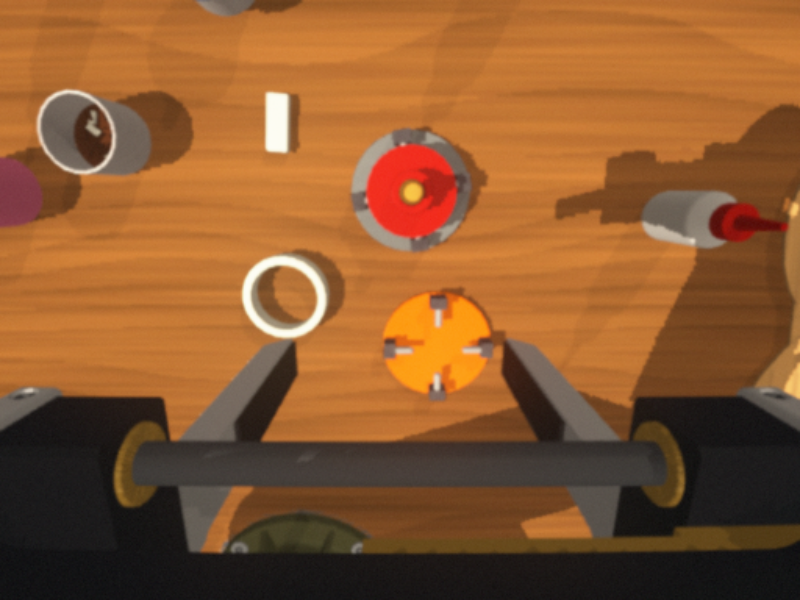

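The wrist view shows the stem top at (412,192), with the red plate around it, and the open tin's rim centred near (77,132). I'll refine both positions.

Run:
```python
import pickle;from h import *
from scipy.optimize import least_squares
d=pickle.load(open('d0.pkl','rb'));c=pickle.load(open('w1.pkl','rb'))
im=c['color'].astype(int)
r,g,b=[im[...,i] for i in range(3)]
m=((r-g>100)&(g<60)).astype(np.uint8);m[:,320:]=0;m[:, :200]=0;m[170:]=0
cs,_=cv2.findContours(m,0,1);k=max(cs,key=cv2.contourArea);e=cv2.fitEllipse(k);print('red',e,atz(c,e[0],.040))
R=r[90:150,230:300];bl=((r>150)&(g>130)&(b<130)&(r-b>60)).astype(np.uint8)
w=np.zeros_like(bl);w[108:138,248:280]=bl[108:138,248:280];ys,xs=np.nonzero(w);print('stem',xs.mean(),ys.mean(),len(xs),atz(c,(xs.mean(),ys.mean()),.088))
# tin rim bright ring
wh=((im.min(2)>185)).astype(np.uint8);wh[:, 85:]=0;wh[:50]=0;wh[120:]=0
ys,xs=np.nonzero(wh);e=cv2.fitEllipse(cv2.convexHull(np.c_[xs,ys].astype(np.int32)));print('tin outer',len(xs),e)
f=lambda p:((lambda h:np.r_[h[0][0]-e[0][0],h[0][1]-e[0][1]])(cv2.fitEllipse(proj(c,circ(p[0],p[1],.058,.036)).astype(np.float32)),))
s=least_squares(lambda p:np.array(f(p)).ravel(),[.583,.163]);print(s.x,cv2.fitEllipse(proj(c,circ(*s.x,.058,.036)).astype(np.float32)))
# overlay check in all views
T=np.r_[s.x]
for n,q in (('scene',d['scene']),('side',d['side']),('w',c)):
    o=cv2.resize(q['color'][...,::-1],(2048,1536),interpolation=cv2.INTER_CUBIC)
    for x,y,z,rr in((T[0],T[1],.058,.036),(T[0],T[1],0,.036),(*atz(c,(264,122.5),.088),.088,.008),(*atz(c,(264,122.5),.088),.008,.062)):
        cv2.polylines(o,[np.round(proj(q,circ(x,y,z,rr))*4).astype(int)],1,(0,255,0),1)
    u=proj(q,[[T[0],T[1],.05],[.53,-.129,.05]])*4
    cs=[o[max(0,int(v)-130):int(v)+170,max(0,int(a)-180):int(a)+220] for a,v in u]
    h=np.hstack([cv2.copyMakeBorder(t,0,300-t.shape[0],0,400-t.shape[1],0) for t in cs]); 
    globals().setdefault('L',[]).append(h)
cv2.imwrite('pics/ov.png',cv2.resize(np.vstack(L),(533,600)) if 0 else cv2.resize(np.vstack(L),None,fx=.66,fy=.66))
```

```text
red ((263.41632080078125, 121.79905700683594), (55.20775604248047, 56.9229736328125), 7.316338062286377) [ 0.53133569 -0.14333682]
stem 263.56779661016947 122.5677966101695 118 [ 0.53021407 -0.14210714]
tin outer 132 ((48.460906982421875, 84.0050277709961), (45.5863037109375, 55.26078796386719), 149.62191772460938)
[0.58387988 0.16152071] ((48.460906982421875, 84.0050277709961), (47.2807502746582, 56.691078186035156), 146.39659118652344)
```

View pics/ov.png

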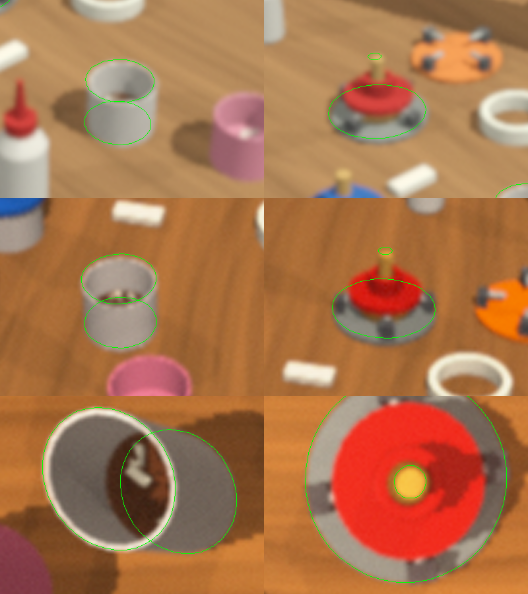

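The overlays match the stem, dock and tin rim in all three views. I'll look at the tin from the same relative pose so that camera bias cancels.

Emit:
arm_command([
  {"slide": [0.01,0.05,0],"yaw": 0,"gripper": 1},
  {"slide": [0.02,0.1,0],"yaw": 0,"gripper": 1},
  {"slide": [0.03,0.15,0],"yaw": 0,"gripper": 1},
  {"slide": [0.04,0.2,0],"yaw": 0,"gripper": 1},
  {"slide": [0.05,0.25,0],"yaw": 0,"gripper": 1},
  {"slide": [0.0535,0.3035,0],"yaw": 0,"gripper": 1},
  {"slide": [0.0535,0.3035,0],"yaw": 0,"gripper": 1},
  {"slide": [0.0535,0.3035,0],"yaw": 0,"gripper": 1},
])

```text
time_s: 2.45
ee_pos: [0.5104, 0.1718, 0.2803]
eef_rot: [3.141, 0.0, -0.001]
force: [-1.0, -0.3, 0.3]
grip_width: 0.0943
```

Run:
```python
from station import readout, imaging
import pickle;from h import *
from scipy.optimize import least_squares
o=readout.get_obs();print({k:o[k] for k in('time_s','ee_pos','eef_rot')})
c=imaging.camera('wrist');pickle.dump(c,open('w2.pkl','wb'))
im=c['color'].astype(int)
u=proj(c,[[.584,.1615,.058]])[0];print(u)
wh=(im.min(2)>185).astype(np.uint8);yy,xx=np.mgrid[:384,:512];wh[np.hypot(xx-u[0],yy-u[1])>42]=0
n,lab,st,_=cv2.connectedComponentsWithStats(wh);i=1+np.argmax(st[1:,4]);ys,xs=np.nonzero(lab==i)
e=cv2.fitEllipse(cv2.convexHull(np.c_[xs,ys].astype(np.int32)));print(st[i],e)
g=lambda p:cv2.fitEllipse(proj(c,circ(p[0],p[1],.058,.036)).astype(np.float32))
s=least_squares(lambda p:np.subtract(g(p)[0],e[0]),[.584,.1615],diff_step=1e-3);print(s.x,g(s.x))
o=cv2.resize(c['color'][...,::-1],(2048,1536));cv2.polylines(o,[np.round(proj(c,circ(*s.x,.058,.036))*4).astype(int)],1,(0,255,0),1)
v=(u*4).astype(int);cv2.imwrite('pics/t.png',o[max(0,v[1]-250):v[1]+250,v[0]-250:v[0]+250])
```

```text
{'time_s': 2.45, 'ee_pos': array([0.51035155, 0.17175316, 0.2803056 ]), 'eef_rot': array([ 3.14132249e+00,  2.77960160e-04, -1.29714418e-03])}
[262.05291424 122.64308261]
[252  98  34  48 104] ((262.42626953125, 121.60137176513672), (46.16775894165039, 48.99149703979492), 166.82638549804688)
[0.58467129 0.16096079] ((262.42626953125, 121.60137176513672), (49.87644958496094, 51.462074279785156), 5.67737340927124)
```

View pics/t.png

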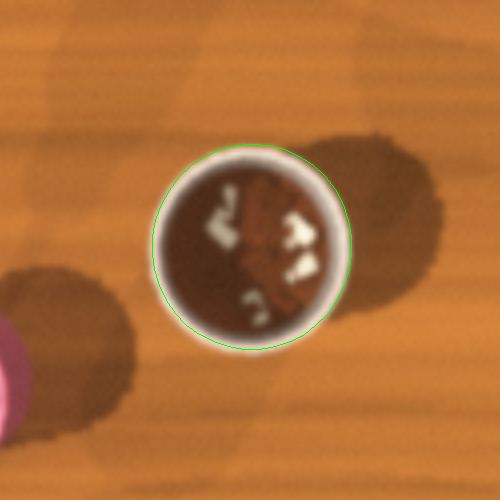

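The fitted circle sits on the rim, so the tin mouth is at about (0.5845, 0.161). The stem is at about (0.531, -0.1427). I'm going to the stem now.

Emit:
arm_command([
  {"slide": [0.003,-0.05,0],"yaw": 0,"gripper": 1},
  {"slide": [0.006,-0.1,0],"yaw": 0,"gripper": 1},
  {"slide": [0.009,-0.15,0],"yaw": 0,"gripper": 1},
  {"slide": [0.012,-0.2,0],"yaw": 0,"gripper": 1},
  {"slide": [0.016,-0.25,0],"yaw": 0,"gripper": 1},
  {"slide": [0.021,-0.3,-0.02],"yaw": 0,"gripper": 1},
  {"slide": [0.021,-0.316,-0.06],"yaw": 0,"gripper": 1},
  {"slide": [0.021,-0.316,-0.1],"yaw": 0,"gripper": 1},
])

```text
time_s: 3.5
ee_pos: [0.5302, -0.146, 0.1795]
eef_rot: [3.141, -0.001, -0.005]
force: [0.3, 0.4, -0.8]
grip_width: 0.094
```

Emit:
arm_command([
  {"slide": [0,0,-0.04],"yaw": 0,"gripper": 0.7},
  {"slide": [0,0,-0.06],"yaw": 0,"gripper": 0.5},
  {"slide": [0,0,-0.06],"yaw": 0,"gripper": 0.5},
  {"slide": [0,0,-0.06],"yaw": 0,"gripper": 0.5},
])

```text
time_s: 4.0
ee_pos: [0.5313, -0.1439, 0.1217]
eef_rot: [3.141, -0.002, -0.001]
force: [0.3, 0.4, 0.4]
grip_width: 0.0576
```

Run:
```python
from station import readout, imaging
import pickle;from h import *
o=readout.get_obs();print({k:o[k] for k in('time_s','ee_pos','eef_rot','grip_width')})
c=imaging.camera('wrist')
cv2.imwrite('pics/g.png',cv2.resize(c['color'][...,::-1],(640,480)))
print(proj(c,[[.531,-.1427,.088],o['ee_pos']])/.8)
```

```text
{'time_s': 4.0, 'ee_pos': array([ 0.5313446 , -0.1438879 ,  0.12173422]), 'eef_rot': array([ 3.14099417e+00, -1.55852374e-03, -1.27421034e-03]), 'grip_width': 0.05760431850806577}
[[317.10184246 268.10884138]
 [318.91688781 287.02508902]]
```

View pics/g.png

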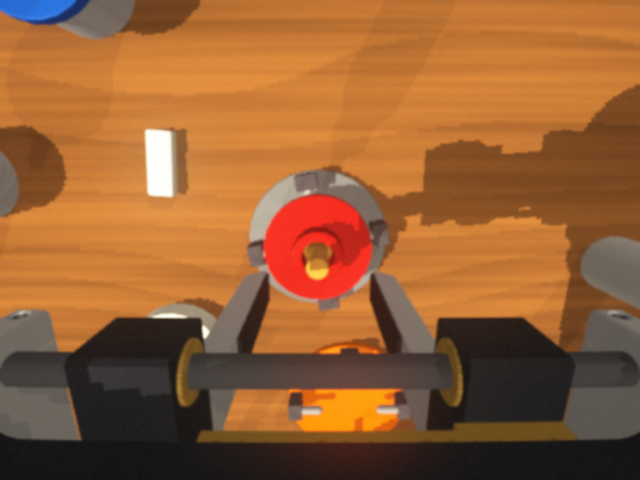

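The stem top is at about (317,269), as predicted at (317,268), centred between the fingers. Descending and gripping.

Emit:
arm_command([
  {"slide": [0,0,-0.02],"yaw": 0,"gripper": 0.5},
  {"slide": [0,0,-0.04],"yaw": 0,"gripper": 0.5},
  {"slide": [0,0,-0.05],"yaw": 0,"gripper": 0.5},
  {"slide": [0,0,-0.056],"yaw": 0,"gripper": 0.5},
  {"slide": [0,0,-0.056],"yaw": 0,"gripper": 0.5},
  {"slide": [0,0,-0.056],"yaw": 0,"gripper": 0.3},
  {"slide": [0,0,-0.056],"yaw": 0,"gripper": 0},
  {"slide": [0,0,-0.056],"yaw": 0,"gripper": 0},
], grip_force=45)

```text
time_s: 5.05
ee_pos: [0.5312, -0.143, 0.0647]
eef_rot: [3.141, -0.0, -0.0]
force: [-0.1, 0.6, 0.5]
grip_width: 0.0205
```

Emit:
arm_command([
  {"slide": [0,0,0],"yaw": 0,"gripper": 0},
  {"slide": [0,0,0],"yaw": 0,"gripper": 0},
  {"slide": [0,0,0],"yaw": 0,"gripper": 0},
  {"slide": [0,0,0],"yaw": 0,"gripper": 0},
])

```text
time_s: 5.55
ee_pos: [0.5312, -0.1429, 0.0645]
eef_rot: [-3.142, -0.0, -0.0]
force: [0.1, 1.3, 1.4]
grip_width: 0.015
```

Emit:
arm_command([
  {"slide": [0,0,0.003],"yaw": 0,"gripper": 0},
  {"slide": [0,0,0.006],"yaw": 0,"gripper": 0},
  {"slide": [0,0,0.009],"yaw": 0,"gripper": 0},
  {"slide": [0,0,0.012],"yaw": 0,"gripper": 0},
  {"slide": [0,0,0.016],"yaw": 0,"gripper": 0},
  {"slide": [0,0,0.02],"yaw": 0,"gripper": 0},
  {"slide": [0,0,0.024],"yaw": 0,"gripper": 0},
  {"slide": [0,0,0.028],"yaw": 0,"gripper": 0},
])

```text
time_s: 6.55
ee_pos: [0.5312, -0.143, 0.0928]
eef_rot: [3.142, -0.0, -0.0]
force: [-0.8, 0.8, -2.6]
grip_width: 0.0151
```

Emit:
arm_command([
  {"slide": [0,0,0.02],"yaw": 0,"gripper": 0},
  {"slide": [0,0,0.05],"yaw": 0,"gripper": 0},
  {"slide": [0,0,0.08],"yaw": 0,"gripper": 0},
  {"slide": [0,0,0.115],"yaw": 0,"gripper": 0},
  {"slide": [0,0,0.115],"yaw": 0,"gripper": 0},
  {"slide": [0,0,0.115],"yaw": 0,"gripper": 0},
])

```text
time_s: 7.3
ee_pos: [0.5307, -0.1428, 0.2061]
eef_rot: [-3.141, 0.002, -0.0]
force: [0.6, -0.5, -2.9]
grip_width: 0.0148
```

Run:
```python
from station import readout, imaging
import pickle;from h import *
o=readout.get_obs();print({k:o[k] for k in('time_s','ee_pos','eef_rot','force','grip_width')})
a=imaging.camera('wrist');b=imaging.camera('side');L=[]
for c,w in((a,200),(b,90)):
    u=proj(c,[o['ee_pos']+[0,0,-.03]])[0].astype(int);print(u)
    t=c['color'][max(0,u[1]-w*3//4):u[1]+w*3//4,max(0,u[0]-w):u[0]+w,::-1];L.append(cv2.resize(t,(400,300)))
cv2.imwrite('pics/l.png',np.hstack(L))
```

```text
{'time_s': 7.3, 'ee_pos': array([ 0.53068614, -0.14283219,  0.20614178]), 'eef_rot': array([-3.14106863e+00,  1.54557338e-03, -1.96259777e-04]), 'force': array([ 0.61614446, -0.45008522, -2.9041869 ]), 'grip_width': 0.014791542860647685}
[255 215]
[275 131]
```

View pics/l.png

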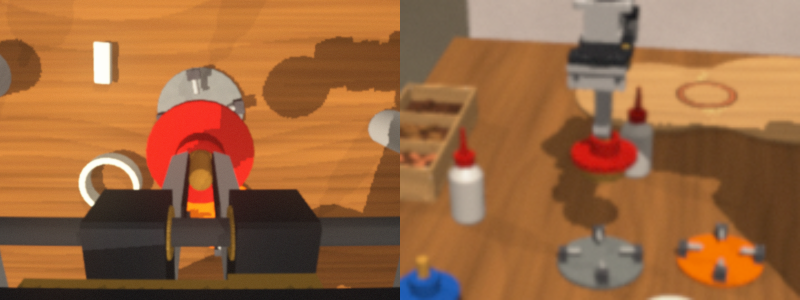

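The left crop shows both lids hanging level between the fingers; the right crop shows the set clear of the empty grey dock. Carrying it to the tin.

Emit:
arm_command([
  {"slide": [0.005,0.03,0],"yaw": 0,"gripper": 0},
  {"slide": [0.012,0.07,0],"yaw": 0,"gripper": 0},
  {"slide": [0.019,0.11,0],"yaw": 0,"gripper": 0},
  {"slide": [0.027,0.155,0],"yaw": 0,"gripper": 0},
  {"slide": [0.035,0.2,0],"yaw": 0,"gripper": 0},
  {"slide": [0.043,0.245,0],"yaw": 0,"gripper": 0},
  {"slide": [0.05,0.28,0],"yaw": 0,"gripper": 0},
  {"slide": [0.0535,0.3035,0],"yaw": 0,"gripper": 0},
])

```text
time_s: 8.4
ee_pos: [0.5844, 0.162, 0.2062]
eef_rot: [3.141, 0.002, 0.001]
force: [0.2, -0.6, -3.2]
grip_width: 0.0149
```

Emit:
arm_command([
  {"slide": [0,0,-0.02],"yaw": 0,"gripper": 0},
  {"slide": [0,0,-0.04],"yaw": 0,"gripper": 0},
  {"slide": [0,0,-0.06],"yaw": 0,"gripper": 0},
  {"slide": [0,0,-0.075],"yaw": 0,"gripper": 0},
  {"slide": [0,0,-0.08],"yaw": 0,"gripper": 0},
  {"slide": [0,0,-0.08],"yaw": 0,"gripper": 0},
  {"slide": [0,0,-0.08],"yaw": 0,"gripper": 0},
])

```text
time_s: 9.28
ee_pos: [0.585, 0.1606, 0.1282]
eef_rot: [-3.141, -0.001, -0.0]
force: [-0.7, 0.1, -2.9]
grip_width: 0.0154
```

Run:
```python
from station import readout, imaging
import pickle;from h import *
o=readout.get_obs();print({k:o[k] for k in('time_s','ee_pos','eef_rot','force','grip_width')})
a=imaging.camera('scene');b=imaging.camera('side');L=[]
p=o['ee_pos']
for c in(a,b):
    u=(proj(c,[[.5845,.161,.08]])[0]*8).astype(int);t=cv2.resize(c['color'][...,::-1],None,fx=8,fy=8,interpolation=cv2.INTER_CUBIC)
    for x,y,z,r in((.5845,.161,.058,.036),(p[0],p[1],p[2]+.0105-.035-.010,.044),(p[0],p[1],p[2]+.0105-.067,.031)):
        cv2.polylines(t,[np.round(proj(c,circ(x,y,z,r))*8).astype(int)],1,(0,255,0),1)
    L.append(t[u[1]-300:u[1]+300,u[0]-200-100:u[0]+300])
cv2.imwrite('pics/p.png',cv2.resize(np.hstack(L),(800,400)))
```

```text
{'time_s': 9.275, 'ee_pos': array([0.58499455, 0.16057413, 0.12822515]), 'eef_rot': array([-3.14134880e+00, -1.18578199e-03, -2.36088066e-04]), 'force': array([-0.67204444,  0.05468837, -2.94035847]), 'grip_width': 0.015390873402729995}
```

View pics/p.png

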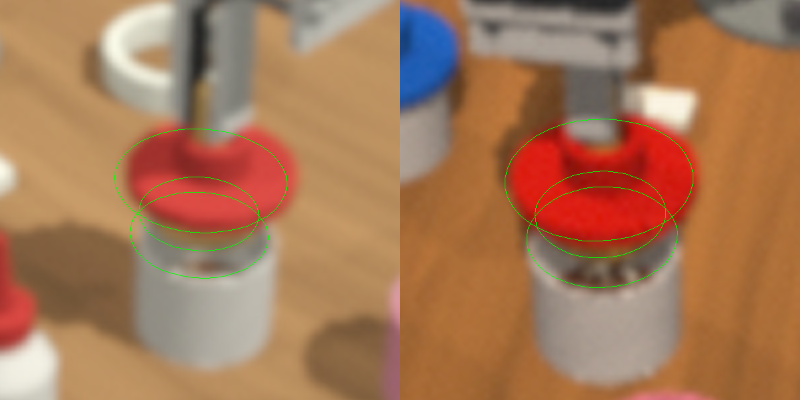

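The set hangs concentric over the tin in both views. The overlays are off by about 2 mm, the same way for lid and tin, so I take that as calibration bias. Lowering slowly while watching the force.

Emit:
arm_command([
  {"slide": [0,0,-0.004],"yaw": 0,"gripper": 0},
  {"slide": [0,0,-0.008],"yaw": 0,"gripper": 0},
  {"slide": [0,0,-0.011],"yaw": 0,"gripper": 0},
  {"slide": [0,0,-0.014],"yaw": 0,"gripper": 0},
  {"slide": [0,0,-0.016],"yaw": 0,"gripper": 0},
  {"slide": [0,0,-0.018],"yaw": 0,"gripper": 0},
  {"slide": [0,0,-0.02],"yaw": 0,"gripper": 0},
  {"slide": [0,0,-0.02],"yaw": 0,"gripper": 0},
])

```text
time_s: 10.38
ee_pos: [0.5846, 0.1605, 0.1073]
eef_rot: [-3.142, 0.0, -0.0]
force: [-0.1, -0.6, -3.0]
grip_width: 0.0152
```

Emit:
arm_command([
  {"slide": [0,0,-0.003],"yaw": 0,"gripper": 0},
  {"slide": [0,0,-0.006],"yaw": 0,"gripper": 0},
  {"slide": [0,0,-0.009],"yaw": 0,"gripper": 0},
  {"slide": [0,0,-0.012],"yaw": 0,"gripper": 0},
  {"slide": [0,0,-0.014],"yaw": 0,"gripper": 0},
  {"slide": [0,0,-0.016],"yaw": 0,"gripper": 0},
  {"slide": [0,0,-0.017],"yaw": 0,"gripper": 0},
  {"slide": [0,0,-0.017],"yaw": 0,"gripper": 0},
])

```text
time_s: 11.38
ee_pos: [0.5846, 0.1605, 0.0904]
eef_rot: [3.142, 0.0, -0.0]
force: [-0.5, 0.7, -2.5]
grip_width: 0.0151
```

Emit:
arm_command([
  {"slide": [0,0,-0.001],"yaw": 0,"gripper": 0},
  {"slide": [0,0,-0.0015],"yaw": 0,"gripper": 0},
  {"slide": [0,0,-0.002],"yaw": 0,"gripper": 0},
  {"slide": [0,0,-0.002],"yaw": 0,"gripper": 0},
])

```text
time_s: 11.88
ee_pos: [0.5847, 0.1606, 0.0885]
eef_rot: [-3.141, -0.0, -0.0]
force: [-1.1, 0.3, -0.8]
grip_width: 0.0148
```

Load is starting to transfer at 0.0885, the predicted home height. A little more.

Emit:
arm_command([
  {"slide": [0,0,-0.0005],"yaw": 0,"gripper": 0},
  {"slide": [0,0,-0.001],"yaw": 0,"gripper": 0},
  {"slide": [0,0,-0.001],"yaw": 0,"gripper": 0},
])

```text
time_s: 12.25
ee_pos: [0.5848, 0.1607, 0.0884]
eef_rot: [-3.141, -0.001, -0.0]
force: [-3.8, -0.8, 8.2]
grip_width: 0.0152
```

Seated with 8 N. I'll relax, open and lower around the collar.

Emit:
arm_command([
  {"slide": [0,0,0.001],"yaw": 0,"gripper": 0},
  {"slide": [0,0,0.001],"yaw": 0,"gripper": 0.1},
  {"slide": [0,0,0.001],"yaw": 0,"gripper": 0.3},
  {"slide": [0,0,0.001],"yaw": 0,"gripper": 0.5},
  {"slide": [0,0,0.001],"yaw": 0,"gripper": 0.65},
  {"slide": [0,0,0.001],"yaw": 0,"gripper": 0.65},
  {"slide": [0,0,0.001],"yaw": 0,"gripper": 0.65},
])

```text
time_s: 13.12
ee_pos: [0.5847, 0.1605, 0.0884]
eef_rot: [-3.142, -0.0, -0.0]
force: [-0.5, 0.6, 0.1]
grip_width: 0.06
```

Run:
```python
from station import readout, imaging
import pickle;from h import *
o=readout.get_obs();print({k:o[k] for k in('time_s','ee_pos','eef_rot','force','grip_width')})
a=imaging.camera('scene');b=imaging.camera('side');w=imaging.camera('wrist');L=[]
for c in(a,b):
    u=(proj(c,[[.5845,.161,.08]])[0]*6).astype(int);t=cv2.resize(c['color'][...,::-1],None,fx=6,fy=6,interpolation=cv2.INTER_CUBIC)
    L.append(cv2.resize(t[u[1]-200:u[1]+250,u[0]-150:u[0]+150],(240,360)))
L.append(cv2.resize(w['color'][60:,80:432,::-1],(391,360)))
cv2.imwrite('pics/r.png',cv2.resize(np.hstack(L),(800,331)))
```

```text
{'time_s': 13.125, 'ee_pos': array([0.58465951, 0.16050916, 0.08843419]), 'eef_rot': array([-3.14157850e+00, -1.85095014e-05, -2.52077888e-04]), 'force': array([-0.48261938,  0.63683673,  0.10806349]), 'grip_width': 0.060048800328291865}
```

View pics/r.png

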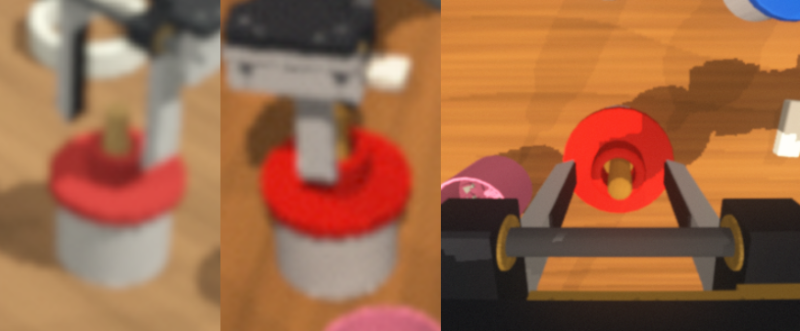

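The set sits level on the tin with no gap, the fingers are open, and the stem is centred in the red collar. Next is the collar.

Emit:
arm_command([
  {"slide": [0,0,-0.008],"yaw": 0,"gripper": 0.65},
  {"slide": [0,0,-0.015],"yaw": 0,"gripper": 0.65},
  {"slide": [0,0,-0.02],"yaw": 0,"gripper": 0.65},
  {"slide": [0,0,-0.022],"yaw": 0,"gripper": 0.65},
  {"slide": [0,0,-0.022],"yaw": 0,"gripper": 0.65},
  {"slide": [0,0,-0.022],"yaw": 0,"gripper": 0.55},
  {"slide": [0,0,-0.022],"yaw": 0,"gripper": 0.5},
  {"slide": [0,0,-0.022],"yaw": 0,"gripper": 0.48},
], grip_force=12)

```text
time_s: 14.28
ee_pos: [0.5847, 0.1605, 0.0665]
eef_rot: [-3.142, -0.0, -0.0]
force: [-1.0, 0.2, -0.0]
grip_width: 0.0455
```

Emit:
arm_command([
  {"slide": [0,0,0],"yaw": 0,"gripper": 0.44},
  {"slide": [0,0,0],"yaw": 0,"gripper": 0.4},
  {"slide": [0,0,0],"yaw": 0,"gripper": 0.3},
  {"slide": [0,0,0],"yaw": 0,"gripper": 0.3},
  {"slide": [0,0,0],"yaw": 0,"gripper": 0.3},
])

```text
time_s: 14.9
ee_pos: [0.5847, 0.1606, 0.0665]
eef_rot: [-3.141, -0.0, -0.0]
force: [0.2, 0.5, 0.7]
grip_width: 0.0398
```

Emit:
arm_command([
  {"slide": [0,0,0],"yaw": 0,"gripper": 0.2},
  {"slide": [0,0,0],"yaw": 0,"gripper": 0.2},
  {"slide": [0,0,0.003],"yaw": 0,"gripper": 0.2},
  {"slide": [0,0,0.007],"yaw": 0,"gripper": 0.2},
  {"slide": [0,0,0.012],"yaw": 0,"gripper": 0.2},
  {"slide": [0,0,0.017],"yaw": 0,"gripper": 0.2},
  {"slide": [0,0,0.022],"yaw": 0,"gripper": 0.2},
  {"slide": [0,0,0.022],"yaw": 0,"gripper": 0.2},
], grip_force=20)

```text
time_s: 15.9
ee_pos: [0.5848, 0.1606, 0.0889]
eef_rot: [-3.141, -0.001, -0.0]
force: [-0.8, -0.1, -0.8]
grip_width: 0.0399
```

Emit:
arm_command([
  {"slide": [0,0,0.008],"yaw": 0,"gripper": 0.2},
  {"slide": [0,0,0.018],"yaw": 0,"gripper": 0.2},
  {"slide": [0,0,0.03],"yaw": 0,"gripper": 0.2},
  {"slide": [0,0,0.045],"yaw": 0,"gripper": 0.2},
  {"slide": [0,0,0.06],"yaw": 0,"gripper": 0.2},
  {"slide": [0,0,0.075],"yaw": 0,"gripper": 0.2},
  {"slide": [0,0,0.085],"yaw": 0,"gripper": 0.2},
  {"slide": [0,0,0.09],"yaw": 0,"gripper": 0.2},
])

```text
time_s: 16.9
ee_pos: [0.5847, 0.1605, 0.1791]
eef_rot: [-3.141, -0.0, -0.0]
force: [0.7, 0.0, -0.4]
grip_width: 0.0396
```

Emit:
arm_command([
  {"slide": [0,0,0],"yaw": 0,"gripper": 0.2},
  {"slide": [0,0,0],"yaw": 0,"gripper": 0.2},
  {"slide": [0,0,0],"yaw": 0,"gripper": 0.2},
  {"slide": [0,0,0],"yaw": 0,"gripper": 0.2},
])

```text
time_s: 17.4
ee_pos: [0.5846, 0.1605, 0.1782]
eef_rot: [3.142, 0.0, -0.0]
force: [0.1, 0.4, -1.6]
grip_width: 0.0397
```

Run:
```python
from station import readout, imaging
import pickle;from h import *
o=readout.get_obs();print({k:o[k] for k in('time_s','ee_pos','eef_rot','force','grip_width')})
a=imaging.camera('scene');b=imaging.camera('side');L=[]
for c in(a,b):
    u=(proj(c,[[.5845,.161,.12]])[0]*6).astype(int);t=cv2.resize(c['color'][...,::-1],None,fx=6,fy=6,interpolation=cv2.INTER_CUBIC)
    L.append(t[max(0,u[1]-300):u[1]+400,u[0]-230:u[0]+230][:650])
cv2.imwrite('pics/f.png',cv2.resize(np.hstack(L),(800,565)))
```

```text
{'time_s': 17.4, 'ee_pos': array([0.58456201, 0.16050897, 0.17819496]), 'eef_rot': array([ 3.14151030e+00,  4.06553771e-04, -2.02176092e-04]), 'force': array([ 0.13190467,  0.39233295, -1.56011026]), 'grip_width': 0.039666880997587514}
```

View pics/f.png

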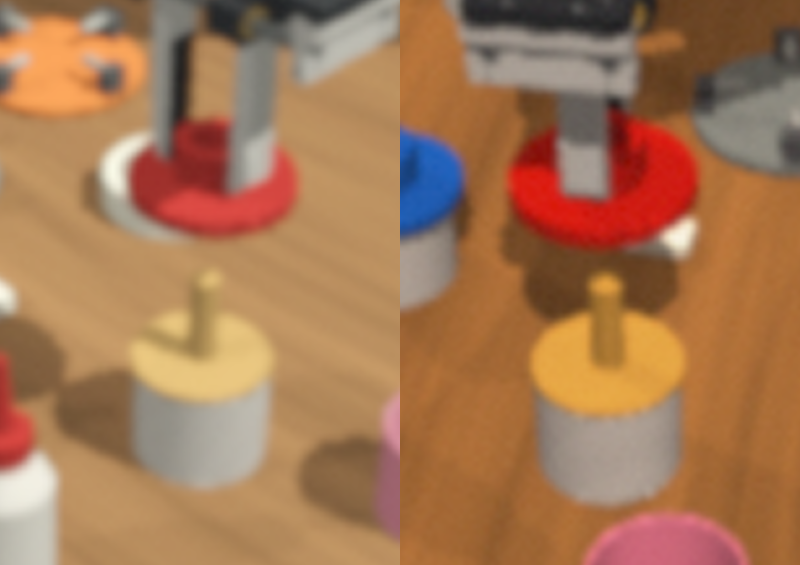

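Both views show the brass lid flush on the tin and the red lid level about 5 cm above the stem top, touching only the fingers. Handing in.

```bash
python3 -c "
from station import job;print(job.hand_in())"
```

```text
the job is handed in; nothing more can be done
None
```

The job is done and handed in at 17.4 s, well inside the 53 s limit. I pulled the lid set off the dock by the stem and lowered it onto the tin. Then I let go and lifted the red lid straight off by its collar.

**Last checks:**
- **Inner lid:** the stem came to rest at the predicted height, with about 8 N of seating force. In both camera views the brass flange sits level and flush on the tin.
- **Red lid:** it is held level and still at 39.7 mm finger opening. From the tool height, its underside is about 5 cm above the stem top, and it touches only the fingers.
- **Force:** the wrist reads −1.6 N vertically, about twice the red lid's own weight, with roughly ±1 N of noise. No reading during the job came near the limits, but I only read the force at the end of each move, so the peak during the pull off the dock is unknown.
- **Bystanders:** none moved in the areas I could see. I did not check the whole bench at the end.

**Disagreements:**
- My first hand-read stem position was about 1 cm off in y, and I corrected it from the wrist camera before grasping.
- The camera overlays for lid and tin were off by about 2 mm, which I put down to calibration.
- My first two move commands were refused because each row needs all three fields; nothing moved.

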